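# Hold the decorating clamp open

## Robot

A 6-joint arm with a two-finger parallel gripper is mounted at the origin on the work surface. World frame = base frame: x ahead of the robot, y to its left, z up, the work surface at z = 0. Lengths are in m, angles in rad, forces in N, time in s.
With the tool pointing down it reaches from about 0.425 to 0.95 m from the base axis. Payload 14.7 kg.
Tool frame: the origin (TCP) lies at the very end of the fingers, on their centre line; the grasp point (between the pads) lies 19 mm behind it (grip_depth is the distance from the TCP to the grasp point, in m); x points along the fingers, y is the direction in which the jaws open and shut, and the axes are right-handed (so a half turn about x gives the same grasp; the last joint's range is limited). The gripper opens to 85 mm and grips with 20 to 120 N. Pads are 22 mm wide; open, the fingers measure 114 mm over their backs; the gripper's body (76 mm by 85 mm) begins 54 mm behind the grasp point. The pads swing forward as they close: fully open they stand 13 mm farther back than shut.
Start: joints at [-1.327, 0.48, 1.596, -0, 1.065, -0.047], TCP at [0.186, -0.623, 0.199] pointing down, gripper open.
Joint ranges: [-2.75, 2.75], [-0.82, 2.05], [0.23, 2.67], [-1.56, 4.7], [0.09, 2.69], [-2.92, 2.92]. Speed limits (rad/s): [1.89, 1.89, 2.39, 3.01, 3.01, 3.01].

## Interface

Orientations are given as a unit quaternion [w, x, y, z].
In Python, from plant import state, camera, job_done, boxes_of, landmark_of, grip_depth gives the robot as it stands.
- The arm moves only by the tool move_arm, never from a script. Its argument "deltas" is a list of rows, each an object of numbers: "rx", "ry", "rz": the turn, a rotation vector about the world's x, y, z in degrees; "dx", "dy", "dz": the shift along the world's x, y, z in m; "gripper": the opening, from 0 (shut) to 1 (fully open). A call has 1 to 12 rows; each row shifts and turns the commanded pose from where the row before left it; what a row does not reach is not made up. A row lasts 1/12 s, in which the tool goes at most 41.7 mm and 7.16 degrees, less where a joint would pass 70% of its speed; a pose out of reach is approached as far as the arm can. A call is refused whole if a number of a shift passes 0.0417 or a number of a turn 7.16, either way. A call with a gripper value outside its range is refused whole. The fingers move at their own pace and stop on an object; the grip force is fixed at half the most. Time passes only in rows, so rows that do not move let the fingers close. It gives the time, the measured TCP pose, the force and the opening at its end, in the units of the state.
- state(): the state, without advancing time (a new reading comes with each control period).
- camera(name): name is "scene" or "top" or "wrist"; returns a dict with "color" (480x640x3 uint8, red, green, blue), "fx", "fy", "cx", "cy" (pixels), "world_from_camera" (4x4, takes a point from camera to world coordinates). Camera axes: x right, y up, looking along -z (the intrinsics and any distortion apply to the point x, -y, -z); pixel columns grow to the right and rows downward; lengths in m; the calibration is good to about 2 mm. A picture is of the moment at which its call begins. There is no depth.
- job_done(): hands the job in, once; it reports no verdict.
Trained networks look in the newest picture that a camera, given by its name, has taken for a name from the list of things; names that differ only in an ending like _2 or _b are one class to them, and where a whole thing is asked for, a point or a joint stands for the part that bears it (a point fixed in the world has none). Each returns a list of dicts, best first, with "p" (0 to 1); they miss things now and then, are a little off and sometimes report something else, mostly with a low value. They report only what shows in the picture. A call takes as long as a camera call.
- boxes_of(camera, label): "pixel" ([row, column] in pixels, amid what is visible of it).
- landmark_of(camera, label): "pixel" ([row, column] in pixels: a listed point, or the origin of a listed thing).
The state is a dict: "clock": time; "joints": joint angles; "qvel": joint speeds; "joint_efforts": joint torques, N m; "tcp_pos": TCP position; "orientation": TCP orientation; "wrist_force": force on the tool from outside, world axes, zero at the start; "wrist_torque": the same for the moment, N m; "grip_width": opening from 0.0 (shut) to 1.0 (fully open).
Only numpy, scipy, OpenCV 4.12 (cv2) and the standard library are available. Lean on these libraries where they do the work, as an engineer would, in place of code of your own. Each camera call takes 0.05 s, during which the arm holds its last target. There are 200 camera calls.

## Task

I am about to clamp a freshly brushed pot and need both hands for it, so open the clamp for me: first lift the pot that stands on the clamp's bed out of the slide's way and stand it upright on the round plaster bat, all of its foot on the bat, without dropping it. Then pull the clamp's spring-loaded slide out until its pointer is over the steel tab at the edge of the bed, and finish while still holding it there: do not let go, the spring would shut it. Leave the brush jar, the small pot and the lying brush where they are.

Things in the scene. Friction and masses are not known exactly. Their poses are not given: they have to be found in the camera images.
- clamp: Fixed decorating clamp: aluminium bed 360 x 150 x 12 mm, from x = -190 to 170; origin on the table, mid-width. Its +x points to the fixed wooden jaw (x = 135 to 164, up to z = 78); the slide pulls to its -x, roughly towards the robot. Steel guide rods along both sides at y = +-67 mm, up to z = 22 (end blocks 27). Its yaw differs each time.
- slide (a joint): Travel of the spring-return slide, m: 0 shut (rest), grows when pulled to the clamp's -x, stop at 0.10. Spring force 5 N shut, plus 0.7 N per 10 mm. When shut: dark steel plate from clamp x = -5 to 100 mm, top z = 22 (side blocks 26); wooden jaw at x = 84 to 108, up to z = 78; a crossbar to pull by.
- crossbar (a point): Centre of the slide's pale wooden crossbar, 62 mm above the table: 80 mm long along the clamp's y, 16 thick along x, 24 high (z = 50 to 74) on a 12 mm post; at clamp x = 20 when shut. Behind it, after a gap of 56 mm, stands the slide's jaw; in front and below only the flat plate (top z = 22) and the bed. Axes as the clamp's.
- pointer (a point): Point on the slide's thin dark steel pointer (4 mm wide in x), near its free end, which sticks out sideways over the bed's +y edge; at clamp x = 0, y = 95, z = 25 mm when shut; moves with the slide. Axes as the clamp's.
- tab: The mark: fixed steel tab beside the bed's +y edge, 10 mm wide along the clamp's x, 26 long, 20 high; origin at the centre of its underside, axes as the clamp's. Each time elsewhere, 50 to 80 mm from the shut pointer towards the clamp's -x. The pointer passes just above it and is on the mark when over its middle (same clamp x).
- pot: Loose terracotta pot with dark slip round the rim, the larger of two: 85 mm high, outer diameter 68 at the foot, 84 at the rim, wall 8, open top, no handle, 0.25 to 0.42 kg. Origin at the centre of its underside, z up through the mouth. Starts on the clamp's bed (underside at z = 12) in front of the slide. Can be pinched by the rim, one finger inside.
- bat: Fixed round plaster disc (bat), 160 mm in diameter, 20 thick, lying on the board to the left or right of the clamp; origin at the centre of its underside.
- brush_jar: Bystander: white jar 80 mm in diameter, 100 high, with three brushes up to 190 mm high; on the other side of the clamp from the bat. Origin at the centre of its underside.
- small_pot: Bystander: small terracotta pot, 58 mm high, 57 mm across the rim, beyond the work. Origin at the centre of its underside.
- brush: Bystander: brush 150 mm long lying on the board, beyond the work. Origin near the middle of its length, on the underside.

How it is judged:
By the outcome, as a careful person would: the job done as asked, in the order asked, and still so for the second after the job is handed in, while the arm keeps its last pose, push and grip.
It also fails if it takes over 53 s, if anything falls off the work surface, if the arm or the gripper's body presses on something with over 40 N, if the wrist force passes 120 N, or if a joint passes its speed limit or range.

## Working session

There is one attempt and no reset: what is moved stays moved. The work goes in short steps, Python scripts to look and compute and a tool call to move; the robot and the scene stay as the last step left them, time stands still between calls to the robot, and variables do not carry over. Pictures are saved under pics/ and viewed, about 8 in all and at most 12, crops included, and the job is handed in when it is done.

Besides the shell and the picture viewer there is one more tool, called after "Emit:" in YAML: its name, and indented under it one key for each argument. move_arm: Moves the arm, as the interface text tells. Its arguments: {"type":"object","properties":{"deltas":{"type":"array"}},"required":["deltas"]}

```bash
mkdir -p pics
cat > h.py <<'E'
import numpy as np, cv2
from plant import state, camera, job_done, boxes_of, landmark_of, grip_depth
def ray(c,px):
    T=np.array(c["world_from_camera"]); r,cl=px
    d=np.array([(cl-c["cx"])/c["fx"],-(r-c["cy"])/c["fy"],-1.0])
    return T[:3,3],T[:3,:3]@d
def atz(c,px,z):
    o,d=ray(c,px); return o+d*(z-o[2])/d[2]
def proj(c,p):
    T=np.array(c["world_from_camera"]); q=T[:3,:3].T@(np.asarray(p)-T[:3,3])
    return c["cy"]-c["fy"]*q[1]/-q[2], c["cx"]+c["fx"]*q[0]/-q[2]
def save(c,n): cv2.imwrite(f"pics/{n}.png",c["color"][:,:,::-1])
E
python3 - <<'E'
from h import *
Z=dict(clamp=0,crossbar=.062,pointer=.025,tab=0,pot=.012,bat=0,brush_jar=0,small_pot=0,brush=0)
print(grip_depth, state())
for n in("top","scene"):
    c=camera(n); save(c,n+"0"); print(n,{k:c[k] for k in c if k!="color"})
    for k,z in Z.items():
        for d in landmark_of(n,k)[:2]: print(n,k,round(d["p"],2),np.round(d["pixel"]),np.round(atz(c,d["pixel"],z),4))
E
```

```text
0.0187 {'clock': 0.0, 'joints': array([-1.32659307e+00,  4.80824152e-01,  1.59686229e+00, -1.01605033e-05,
        1.06507993e+00, -4.65702051e-02]), 'qvel': array([-8.98931351e-04,  6.75490781e-05, -1.85464099e-03,  4.99110072e-04,
       -6.09859410e-04, -1.30743101e-03]), 'joint_efforts': array([-1.13583214e-03, -9.50656056e+01, -4.30181444e+01, -6.44333568e-05,
        1.22577327e-02, -3.29745217e-05]), 'tcp_pos': array([ 0.18628022, -0.62228008,  0.19858171]), 'orientation': array([-0.10203123, -0.69960233, -0.1028565 ,  0.69969046]), 'wrist_force': array([-0.60378133, -0.31945545, -0.88313333]), 'wrist_torque': array([ 0.01193015,  0.05696291, -0.00436055]), 'grip_width': 1.0012371660237214}
top {'fx': 437.4505811986591, 'fy': 437.4505811986591, 'cx': 326.1081060717191, 'cy': 241.84768501869502, 'world_from_camera': array([[ 0.0087262 ,  0.98353662, -0.18049814,  0.43483964],
       [-0.99986173,  0.01113721,  0.01234842,  0.00385973],
       [ 0.01415537,  0.18036542,  0.98349781,  1.00494178],
       [ 0.        ,  0.        ,  0.        ,  1.        ]])}
top clamp 0.81 [264.
[... 884 characters left out ...]
clamp 0.8 [266. 334.] [ 0.565  -0.0008  0.    ]
scene crossbar 0.89 [246. 333.] [ 0.5735 -0.0014  0.062 ]
scene pointer 0.92 [264. 385.] [0.553  0.0935 0.025 ]
scene tab 0.68 [251. 386.] [0.4961 0.0844 0.    ]
scene tab 0.53 [265. 385.] [ 0.5312  0.0905 -0.    ]
scene pot 0.8 [232. 340.] [ 0.4882 -0.0128  0.012 ]
scene pot 0.75 [213. 193.] [ 0.5324 -0.3117  0.012 ]
scene bat 0.56 [213. 196.] [ 0.5191 -0.314   0.    ]
scene brush_jar 0.67 [252. 388.] [0.4971 0.0891 0.    ]
scene brush_jar 0.61 [283. 497.] [0.5085 0.3004 0.    ]
scene small_pot 0.8 [373. 469.] [ 0.7156  0.276  -0.    ]
scene brush 0.56 [275. 164.] [ 0.6895 -0.2934  0.    ]
scene brush 0.26 [215. 197.] [ 0.5253 -0.3091 -0.    ]
```

View pics/top0.png

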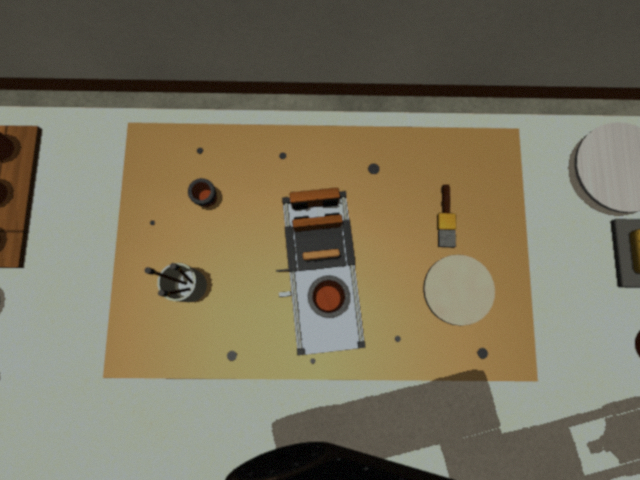

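View pics/scene0.png

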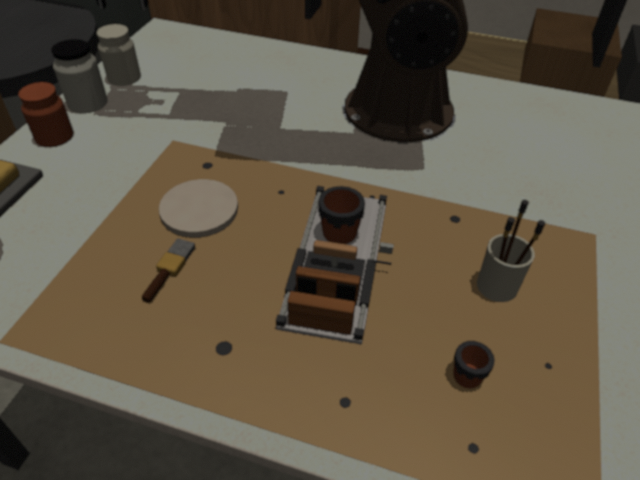

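The pictures agree with the networks: pot at (297,328) in top, tab about (294,284), pointer tip (270,280), and bat (290,459) on the right of the clamp. Next I'll refine the geometry by fitting edges.

Run:
```python
from h import *
from scipy.spatial.transform import Rotation as R
q=state()["orientation"]; print(np.round(R.from_quat([*q[1:],q[0]]).as_matrix(),3))
c=camera("top"); im=c["color"]
g=im.astype(int)
# bat: pale; fit circle on its top
hsv=cv2.cvtColor(im,cv2.COLOR_RGB2HSV)
def fit(mask,z,box):
    m=np.zeros_like(mask); r0,r1,c0,c1=box; m[r0:r1,c0:c1]=mask[r0:r1,c0:c1]
    cs,_=cv2.findContours(m,cv2.RETR_EXTERNAL,cv2.CHAIN_APPROX_NONE); k=max(cs,key=cv2.contourArea)[:,0]
    P=np.array([atz(c,(b,a),z)[:2] for a,b in k]); s=np.linalg.lstsq(np.c_[2*P,np.ones(len(P))],(P**2).sum(1),rcond=None)[0]
    return s[:2],np.sqrt(s[2]+s[:2]@s[:2]),len(k)
print("bat",fit(((hsv[:,:,1]<90)&(hsv[:,:,2]>110)).astype(np.uint8),.02,(240,335,410,505)))
print("pot inner",fit(((hsv[:,:,1]>150)&(g[:,:,0]>90)).astype(np.uint8),.06,(275,322,305,352)))
dark=(hsv[:,:,2]<95).astype(np.uint8)
print("pot rim",fit(dark,.097,(273,322,303,355)))
crop=im[180:360,260:380]; cv2.imwrite("pics/crop1.png",cv2.resize(crop,None,fx=3.3,fy=3.3,interpolation=cv2.INTER_CUBIC)[:,:,::-1])
```

```text
[[-0.     0.287 -0.958]
 [-0.    -0.958 -0.287]
 [-1.     0.     0.   ]]
bat (array([ 0.51054014, -0.30998933]), np.float64(0.07865048328804768), 198)
pot inner (array([ 0.48633016, -0.01251518]), np.float64(0.024487366872838007), 66)
pot rim (array([ 0.4876514 , -0.01386752]), np.float64(0.04189883146344408), 116)
```

View pics/crop1.png

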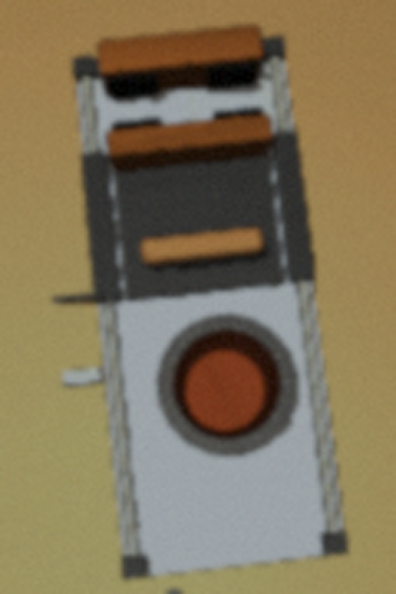

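Run:
```python
from h import *
c=camera("top")
f=lambda x,y,z: atz(c,(180+y/3.3-.35,260+x/3.3-.35),z)
A,B,C,D=[f(x,y,.027) for x,y in((135,567),(334,543),(86,67),(275,46))]
print(A,B,C,D)
m0=(A+B)/2;m1=(C+D)/2;u=m1-m0; yaw=np.arctan2(u[1],u[0]); w=A-B
print("yaw",np.degrees(yaw),np.degrees(np.arctan2(w[1],w[0]))-90,np.linalg.norm(u))
l=f(143,249,.074);r=f(262,239,.074); print("cross",(l+r)/2,np.degrees(np.arctan2(*(l-r)[1::-1]))-90,np.linalg.norm(l-r))
P=f(60,299,.025);T=f(82,374,.02); ux=np.array([np.cos(yaw),np.sin(yaw)])
print("ptr",P,"tab",T,"pull",(P-T)[:2]@ux)
for y in(370,378,385): print(y,f(82,y,.02))
```

```text
[0.37169474 0.04494947 0.027     ] [ 0.38814519 -0.08623426  0.027     ] [0.71167219 0.08578482 0.027     ] [ 0.72864804 -0.04659919  0.027     ]
yaw 6.744209904150726 7.147586517678633 0.34261090373386477
cross [0.57987388 0.0028676  0.074     ] 5.48603877929618 0.07790921566237695
ptr [0.54855008 0.09948855 0.025     ] tab [0.49818778 0.08361536 0.02      ] pull 0.051877906113182694
370 [0.500889   0.08368523 0.02      ]
378 [0.49548925 0.08354555 0.02      ]
385 [0.49077326 0.08342356 0.02      ]
```

Emit:
move_arm:
  deltas:
    - {"dx":0.018,"dy":0.034,"rz":-4,"gripper":0.5}
    - {"dx":0.018,"dy":0.034,"rz":-4}
    - {"dx":0.018,"dy":0.034,"rz":-4}
    - {"dx":0.018,"dy":0.034,"rz":-4.7}
    - {"dx":0.018,"dy":0.034}
    - {"dx":0.018,"dy":0.034}
    - {"dx":0.018,"dy":0.034}
    - {"dx":0.018,"dy":0.034}
    - {"dx":0.018,"dy":0.034}
    - {"dx":0.018,"dy":0.034}
    - {"dx":0.018,"dy":0.034}
    - {"dx":0.018,"dy":0.034}

```text
schema error: expected keys rx, ry, rz, dx, dy, dz, gripper
```

Emit:
move_arm:
  deltas:
    - {"rx":0,"ry":0,"rz":-4,"dx":0.018,"dy":0.034,"dz":0,"gripper":0.5}
    - {"rx":0,"ry":0,"rz":-4,"dx":0.018,"dy":0.034,"dz":0,"gripper":0.5}
    - {"rx":0,"ry":0,"rz":-4,"dx":0.018,"dy":0.034,"dz":0,"gripper":0.5}
    - {"rx":0,"ry":0,"rz":-4.7,"dx":0.018,"dy":0.034,"dz":0,"gripper":0.5}
    - {"rx":0,"ry":0,"rz":0,"dx":0.018,"dy":0.034,"dz":0,"gripper":0.5}
    - {"rx":0,"ry":0,"rz":0,"dx":0.018,"dy":0.034,"dz":0,"gripper":0.5}
    - {"rx":0,"ry":0,"rz":0,"dx":0.018,"dy":0.034,"dz":0,"gripper":0.5}
    - {"rx":0,"ry":0,"rz":0,"dx":0.018,"dy":0.034,"dz":0,"gripper":0.5}
    - {"rx":0,"ry":0,"rz":0,"dx":0.018,"dy":0.034,"dz":0,"gripper":0.5}
    - {"rx":0,"ry":0,"rz":0,"dx":0.018,"dy":0.034,"dz":0,"gripper":0.5}
    - {"rx":0,"ry":0,"rz":0,"dx":0.018,"dy":0.034,"dz":0,"gripper":0.5}
    - {"rx":0,"ry":0,"rz":0,"dx":0.018,"dy":0.034,"dz":0,"gripper":0.5}

```text
clock: 2.1
tcp_pos: [0.403, -0.213, 0.1995]
orientation: [-0.0, 0.707, -0.0, -0.707]
wrist_force: [0.3, -0.5, -0.9]
grip_width: 0.498
```

Emit:
move_arm:
  deltas:
    - {"rx":1,"ry":0,"rz":0,"dx":0.017,"dy":0.033,"dz":0,"gripper":0.5}
    - {"rx":1,"ry":0,"rz":0,"dx":0.017,"dy":0.033,"dz":0,"gripper":0.5}
    - {"rx":1,"ry":0,"rz":0,"dx":0.017,"dy":0.033,"dz":0,"gripper":0.5}
    - {"rx":1,"ry":0,"rz":0,"dx":0.017,"dy":0.033,"dz":0,"gripper":0.5}
    - {"rx":1,"ry":0,"rz":0,"dx":0.0165,"dy":0.0325,"dz":0,"gripper":0.5}
    - {"rx":0,"ry":0,"rz":0,"dx":0,"dy":0,"dz":-0.03,"gripper":0.5}
    - {"rx":0,"ry":0,"rz":0,"dx":0,"dy":0,"dz":-0.03,"gripper":0.5}
    - {"rx":0,"ry":0,"rz":0,"dx":0,"dy":0,"dz":0,"gripper":0.5}

```text
clock: 2.77
tcp_pos: [0.4843, -0.049, 0.1354]
orientation: [0.031, -0.704, -0.031, 0.708]
wrist_force: [-2.3, -0.3, -1.0]
grip_width: 0.502
```

Run:
```python
from h import *
s=state(); print(s["tcp_pos"],s["orientation"],s["joints"])
c=camera("wrist"); save(c,"w1")
print(proj(c,(0.4875,-0.0138,.097)),proj(c,s["tcp_pos"]))
for d in landmark_of("wrist","pot")[:2]: print(d,atz(c,d["pixel"],.012))
```

```text
[ 0.48428695 -0.04898588  0.13543155] [ 0.03113349 -0.70433596 -0.03145183  0.70848595] [-0.2336743   0.35061     2.01591776  0.11773217  0.80483069  1.2537443 ]
(np.float64(241.62310201682067), np.float64(270.81324733075456)) (np.float64(268.30343852293385), np.float64(318.65338249586233))
{'pixel': [219.3, 290.0], 'p': 0.72} [ 0.48406696 -0.01190609  0.012     ]
```

View pics/w1.png

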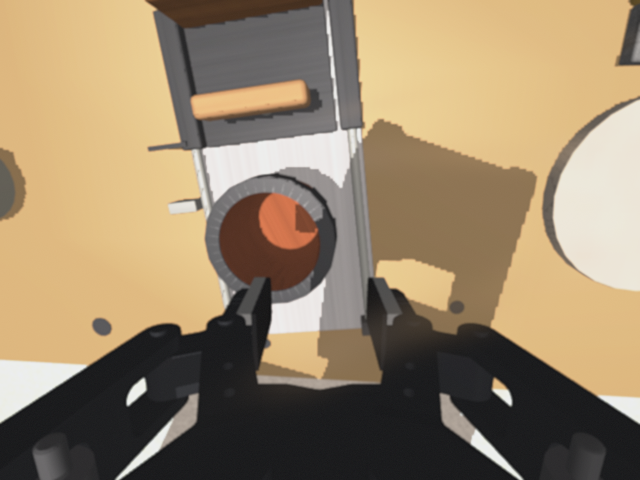

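Seen in the wrist view, the pot rim is centred at (239,271), as predicted, and the fingers straddle its right-hand (-y) wall. Going down and pinching.

Emit:
move_arm:
  deltas:
    - {"rx":0,"ry":0,"rz":0,"dx":0.003,"dy":0,"dz":-0.02,"gripper":0.5}
    - {"rx":0,"ry":0,"rz":0,"dx":0,"dy":0,"dz":-0.02,"gripper":0.5}
    - {"rx":0,"ry":0,"rz":0,"dx":0,"dy":0,"dz":-0.02,"gripper":0.5}
    - {"rx":0,"ry":0,"rz":0,"dx":0,"dy":0,"dz":-0.012,"gripper":0.5}
    - {"rx":0,"ry":0,"rz":0,"dx":0,"dy":0,"dz":0,"gripper":0.5}
    - {"rx":0,"ry":0,"rz":0,"dx":0,"dy":0,"dz":0,"gripper":0.5}

```text
clock: 3.37
tcp_pos: [0.4905, -0.0507, 0.0684]
orientation: [-0.031, 0.707, 0.03, -0.706]
wrist_force: [-0.1, 0.0, 0.7]
grip_width: 0.501
```

Emit:
move_arm:
  deltas:
    - {"rx":0,"ry":0,"rz":0,"dx":-0.003,"dy":0.002,"dz":-0.006,"gripper":0.5}
    - {"rx":0,"ry":0,"rz":0,"dx":0,"dy":0,"dz":0,"gripper":0.5}
    - {"rx":0,"ry":0,"rz":0,"dx":0,"dy":0,"dz":0,"gripper":0.25}
    - {"rx":0,"ry":0,"rz":0,"dx":0,"dy":0,"dz":0,"gripper":0.2}
    - {"rx":0,"ry":0,"rz":0,"dx":0,"dy":0,"dz":0,"gripper":0.15}
    - {"rx":0,"ry":0,"rz":0,"dx":0,"dy":0,"dz":0,"gripper":0.12}
    - {"rx":0,"ry":0,"rz":0,"dx":0,"dy":0,"dz":0,"gripper":0.0}
    - {"rx":0,"ry":0,"rz":0,"dx":0,"dy":0,"dz":0,"gripper":0.0}
    - {"rx":0,"ry":0,"rz":0,"dx":0,"dy":0,"dz":0,"gripper":0.0}
    - {"rx":0,"ry":0,"rz":0,"dx":0,"dy":0,"dz":0,"gripper":0.0}

```text
clock: 4.2
tcp_pos: [0.4873, -0.0483, 0.0616]
orientation: [-0.031, 0.707, 0.031, -0.706]
wrist_force: [-0.5, 0.4, 7.3]
grip_width: 0.055
```

Emit:
move_arm:
  deltas:
    - {"rx":0,"ry":0,"rz":0,"dx":0,"dy":0,"dz":0,"gripper":0.0}
    - {"rx":0,"ry":0,"rz":0,"dx":0,"dy":0,"dz":0.004,"gripper":0.0}
    - {"rx":0,"ry":0,"rz":0,"dx":0,"dy":0,"dz":0.008,"gripper":0.0}
    - {"rx":0,"ry":0,"rz":0,"dx":0,"dy":0,"dz":0.01,"gripper":0.0}
    - {"rx":0,"ry":0,"rz":0,"dx":0,"dy":0,"dz":0.01,"gripper":0.0}
    - {"rx":0,"ry":0,"rz":0,"dx":0,"dy":0,"dz":0,"gripper":0.0}
    - {"rx":0,"ry":0,"rz":0,"dx":0,"dy":0,"dz":0,"gripper":0.0}

```text
clock: 4.78
tcp_pos: [0.4875, -0.0484, 0.0941]
orientation: [-0.031, 0.707, 0.03, -0.706]
wrist_force: [-0.3, 0.1, -3.8]
grip_width: 0.059
```

Run:
```python
from h import *
a=camera("wrist");b=camera("scene")
cv2.imwrite("pics/g1.png",np.hstack([a["color"][100:460,120:520],b["color"][100:300,220:442].repeat(1,0)[:, :].copy() if 0 else cv2.resize(b["color"][130:310,240:440],(400,360))])[:,:,::-1])
print(state()["wrist_force"],state()["grip_width"],state()["wrist_torque"])
```

```text
[ 0.59119972 -0.26677477 -4.8390707 ] 0.06437577501387597 [-0.22719054  0.02836572 -0.01708919]
```

View pics/g1.png

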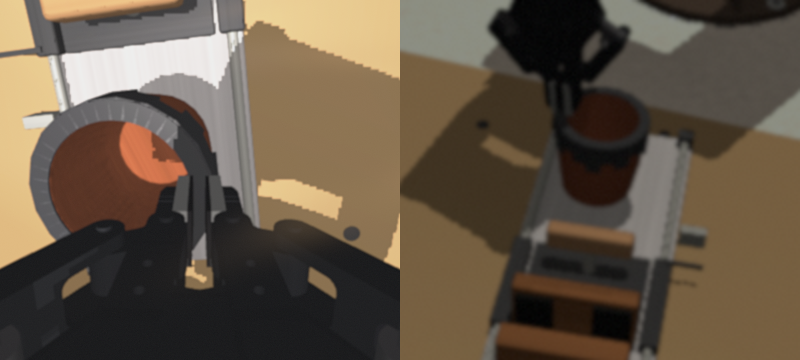

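Held and lifted upright. Carrying it to the bat.

Emit:
move_arm:
  deltas:
    - {"rx":0,"ry":0,"rz":0,"dx":0,"dy":0,"dz":0.012,"gripper":0}
    - {"rx":0,"ry":0,"rz":0,"dx":0,"dy":-0.005,"dz":0.015,"gripper":0}
    - {"rx":0,"ry":0,"rz":0,"dx":0.001,"dy":-0.012,"dz":0.01,"gripper":0}
    - {"rx":0,"ry":0,"rz":0,"dx":0.002,"dy":-0.02,"dz":0.005,"gripper":0}
    - {"rx":0,"ry":0,"rz":0,"dx":0.002,"dy":-0.026,"dz":0,"gripper":0}
    - {"rx":0,"ry":0,"rz":0,"dx":0.002,"dy":-0.026,"dz":0,"gripper":0}
    - {"rx":0,"ry":0,"rz":0,"dx":0.002,"dy":-0.026,"dz":0,"gripper":0}
    - {"rx":0,"ry":0,"rz":0,"dx":0.002,"dy":-0.026,"dz":0,"gripper":0}
    - {"rx":0,"ry":0,"rz":0,"dx":0.002,"dy":-0.026,"dz":0,"gripper":0}
    - {"rx":0,"ry":0,"rz":0,"dx":0.002,"dy":-0.026,"dz":0,"gripper":0}
    - {"rx":0,"ry":0,"rz":0,"dx":0.002,"dy":-0.026,"dz":0,"gripper":0}
    - {"rx":0,"ry":0,"rz":0,"dx":0.002,"dy":-0.026,"dz":0,"gripper":0}

```text
clock: 5.88
tcp_pos: [0.5054, -0.2943, 0.1345]
orientation: [0.031, -0.706, -0.031, 0.707]
wrist_force: [0.4, -0.7, -3.0]
grip_width: 0.058
```

Emit:
move_arm:
  deltas:
    - {"rx":0,"ry":0,"rz":0,"dx":0.002,"dy":-0.024,"dz":0,"gripper":0}
    - {"rx":0,"ry":0,"rz":0,"dx":0.002,"dy":-0.017,"dz":0,"gripper":0}
    - {"rx":0,"ry":0,"rz":0,"dx":0,"dy":-0.01,"dz":0,"gripper":0}
    - {"rx":0,"ry":0,"rz":0,"dx":0,"dy":0,"dz":-0.01,"gripper":0}
    - {"rx":0,"ry":0,"rz":0,"dx":0,"dy":0,"dz":-0.015,"gripper":0}
    - {"rx":0,"ry":0,"rz":0,"dx":0,"dy":0,"dz":-0.01,"gripper":0}
    - {"rx":0,"ry":0,"rz":0,"dx":0,"dy":0,"dz":-0.005,"gripper":0}
    - {"rx":0,"ry":0,"rz":0,"dx":0,"dy":0,"dz":0,"gripper":0}
    - {"rx":0,"ry":0,"rz":0,"dx":0,"dy":0,"dz":0,"gripper":0}

```text
clock: 6.63
tcp_pos: [0.5098, -0.3435, 0.095]
orientation: [0.031, -0.706, -0.031, 0.707]
wrist_force: [-0.4, -0.5, -3.5]
grip_width: 0.056
```

Run:
```python
from h import *
a=camera("top");b=camera("scene")
cv2.imwrite("pics/p1.png",np.hstack([cv2.resize(a["color"][220:350,390:520],(390,390)),cv2.resize(b["color"][130:260,130:260],(390,390))])[:,:,::-1])
```

```text
(no output)
```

View pics/p1.png

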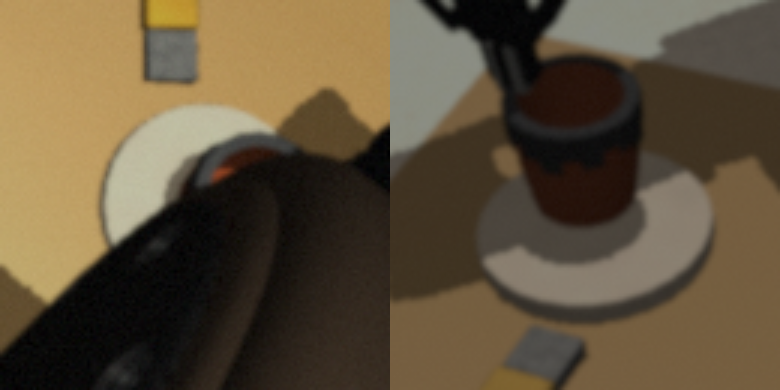

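Pot hangs upright over the bat (crop (582,150) right, bat around (595,235)). Lowering.

Emit:
move_arm:
  deltas:
    - {"rx":0,"ry":0,"rz":0,"dx":0,"dy":0,"dz":-0.008,"gripper":0}
    - {"rx":0,"ry":0,"rz":0,"dx":0,"dy":0,"dz":-0.008,"gripper":0}
    - {"rx":0,"ry":0,"rz":0,"dx":0,"dy":0,"dz":-0.004,"gripper":0}
    - {"rx":0,"ry":0,"rz":0,"dx":0,"dy":0,"dz":-0.002,"gripper":0}
    - {"rx":0,"ry":0,"rz":0,"dx":0,"dy":0,"dz":-0.001,"gripper":0}
    - {"rx":0,"ry":0,"rz":0,"dx":0,"dy":0,"dz":0,"gripper":0}
    - {"rx":0,"ry":0,"rz":0,"dx":0,"dy":0,"dz":0,"gripper":0}

```text
clock: 7.32
tcp_pos: [0.5099, -0.3442, 0.0722]
orientation: [-0.031, 0.706, 0.031, -0.706]
wrist_force: [0.3, -0.6, -3.8]
grip_width: 0.061
```

Emit:
move_arm:
  deltas:
    - {"rx":0,"ry":0,"rz":0,"dx":0,"dy":0,"dz":-0.001,"gripper":0}
    - {"rx":0,"ry":0,"rz":0,"dx":0,"dy":0,"dz":-0.001,"gripper":0}
    - {"rx":0,"ry":0,"rz":0,"dx":0,"dy":0,"dz":-0.001,"gripper":0}
    - {"rx":0,"ry":0,"rz":0,"dx":0,"dy":0,"dz":0,"gripper":0}
    - {"rx":0,"ry":0,"rz":0,"dx":0,"dy":0,"dz":0,"gripper":0}

```text
clock: 7.73
tcp_pos: [0.5103, -0.3447, 0.0698]
orientation: [-0.031, 0.707, 0.03, -0.706]
wrist_force: [-0.2, -1.4, 5.4]
grip_width: 0.061
```

Emit:
move_arm:
  deltas:
    - {"rx":0,"ry":0,"rz":0,"dx":0,"dy":0,"dz":0,"gripper":0.12}
    - {"rx":0,"ry":0,"rz":0,"dx":0,"dy":0,"dz":0,"gripper":0.2}
    - {"rx":0,"ry":0,"rz":0,"dx":0,"dy":0,"dz":0,"gripper":0.35}
    - {"rx":0,"ry":0,"rz":0,"dx":0,"dy":0,"dz":0,"gripper":0.42}
    - {"rx":0,"ry":0,"rz":0,"dx":0,"dy":0,"dz":0,"gripper":0.42}
    - {"rx":0,"ry":0,"rz":0,"dx":0,"dy":0,"dz":0.01,"gripper":0.42}
    - {"rx":0,"ry":0,"rz":0,"dx":0,"dy":0,"dz":0.02,"gripper":0.42}
    - {"rx":0,"ry":0,"rz":0,"dx":0,"dy":0,"dz":0.03,"gripper":0.42}
    - {"rx":0,"ry":0,"rz":0,"dx":0,"dy":0,"dz":0.03,"gripper":0.42}
    - {"rx":0,"ry":0,"rz":0,"dx":0,"dy":0,"dz":0.03,"gripper":0.42}
    - {"rx":0,"ry":0,"rz":0,"dx":0,"dy":0,"dz":0,"gripper":0.42}

```text
clock: 8.65
tcp_pos: [0.5123, -0.3461, 0.1958]
orientation: [-0.029, 0.709, 0.029, -0.704]
wrist_force: [0.7, -0.2, 0.3]
grip_width: 0.417
```

Emit:
move_arm:
  deltas:
    - {"rx":-5,"ry":0,"rz":0,"dx":0.006,"dy":0.015,"dz":0,"gripper":0.42}
    - {"rx":0,"ry":0,"rz":6.8,"dx":0.006,"dy":0.03,"dz":0,"gripper":0.42}
    - {"rx":0,"ry":0,"rz":7,"dx":0.006,"dy":0.03,"dz":0,"gripper":0.42}
    - {"rx":0,"ry":0,"rz":7,"dx":0.006,"dy":0.03,"dz":0,"gripper":0.42}
    - {"rx":0,"ry":0,"rz":7,"dx":0.006,"dy":0.03,"dz":0,"gripper":0.42}
    - {"rx":0,"ry":0,"rz":7,"dx":0.006,"dy":0.03,"dz":0,"gripper":0.42}
    - {"rx":0,"ry":0,"rz":7,"dx":0.006,"dy":0.03,"dz":0,"gripper":0.42}
    - {"rx":0,"ry":0,"rz":7,"dx":0.006,"dy":0.03,"dz":0,"gripper":0.42}
    - {"rx":0,"ry":0,"rz":7,"dx":0.006,"dy":0.03,"dz":0,"gripper":0.42}
    - {"rx":0,"ry":0,"rz":7,"dx":0.006,"dy":0.03,"dz":0,"gripper":0.42}
    - {"rx":0,"ry":0,"rz":7,"dx":0.006,"dy":0.03,"dz":0,"gripper":0.42}
    - {"rx":0,"ry":0,"rz":7,"dx":0.002,"dy":0.03,"dz":0,"gripper":0.42}

```text
clock: 9.65
tcp_pos: [0.5786, 0.0023, 0.1899]
orientation: [0.441, 0.553, 0.44, -0.553]
wrist_force: [0.1, -0.1, -0.9]
grip_width: 0.422
```

Emit:
move_arm:
  deltas:
    - {"rx":0,"ry":0,"rz":7,"dx":0,"dy":0.004,"dz":-0.02,"gripper":0.42}
    - {"rx":0,"ry":0,"rz":7,"dx":0,"dy":0,"dz":-0.02,"gripper":0.42}
    - {"rx":0,"ry":0,"rz":6,"dx":0,"dy":0,"dz":-0.01,"gripper":0.42}
    - {"rx":0,"ry":0,"rz":0,"dx":0,"dy":0,"dz":0,"gripper":0.42}
    - {"rx":0,"ry":0,"rz":0,"dx":0,"dy":0,"dz":0,"gripper":0.42}

```text
clock: 10.07
tcp_pos: [0.5777, 0.0049, 0.1394]
orientation: [0.528, 0.47, 0.528, -0.471]
wrist_force: [0.0, -0.2, -0.5]
grip_width: 0.419
```

Run:
```python
from h import *
from scipy.spatial.transform import Rotation as R
s=state(); q=s["orientation"]; M=R.from_quat([*q[1:],q[0]]).as_matrix()
print(s["tcp_pos"],np.round(M,3),np.degrees(np.arctan2(M[1,1],M[0,1])))
a=camera("wrist");save(a,"w2");b=camera("scene")
print(a["world_from_camera"].tolist(),a["fx"],a["cx"],a["cy"])
for n,c in(("wrist",a),("scene",b)):
  for k,z in dict(crossbar=.062,pointer=.025,tab=0).items():
    for d in landmark_of(n,k)[:2]: print(n,k,d,atz(c,d["pixel"],z))
cv2.imwrite("pics/s2.png",np.hstack([a["color"],cv2.resize(b["color"][140:260,135:245],(440,480))])[:,:,::-1][:,:, :])
im=cv2.imread("pics/s2.png"); cv2.imwrite("pics/s2.png",cv2.resize(im,None,fx=.74,fy=.74,interpolation=cv2.INTER_AREA))
```

```text
[0.57770869 0.0048551  0.13941868] [[-0.001  0.993  0.114]
 [ 0.     0.114 -0.993]
 [-1.    -0.001 -0.   ]] 6.56638374909639
[[0.9934438240243149, -0.11086013849786805, -0.027917704063505702, 0.569562192987032], [0.11431073289891425, 0.9599505314831506, 0.25578904090935445, 0.06937934691195664], [-0.001557193647896262, -0.25730333615685563, 0.9663294305517621, 0.31374367805963616], [0.0, 0.0, 0.0, 1.0]] 339.0427779464349 318.7996691646836 237.1988675122971
wrist crossbar {'pixel': [236.6, 320.3], 'p': 0.74} [0.57792545 0.00334741 0.062     ]
wrist pointer {'pixel': [109.8, 291.7], 'p': 0.61} [0.54425848 0.09540037 0.025     ]
wrist tab {'pixel': [119.3, 236.4], 'p': 0.91} [0.49462831 0.08431492 0.        ]
scene crossbar {'pixel': [244.3, 334.7], 'p': 0.71} [ 5.68128752e-01 -3.60145739e-04  6.20000000e-02]
scene pointer {'pixel': [262.4, 384.1], 'p': 0.79} [0.54853934 0.09113267 0.025     ]
scene tab {'pixel': [252.4, 384.6], 'p': 0.67} [0.50026142 0.08302818 0.        ]
```

View pics/s2.png

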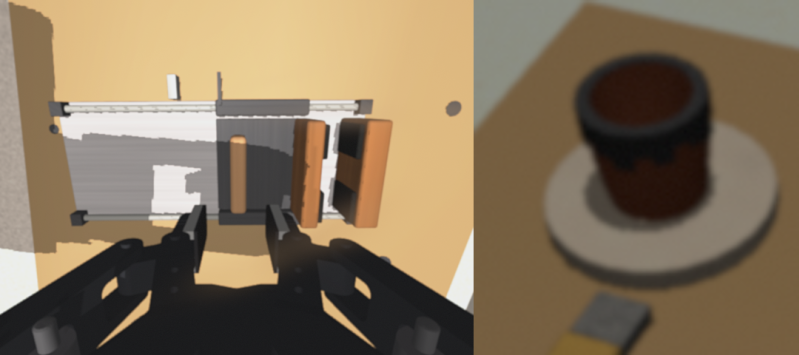

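The pot stands upright and fully on the bat, and the fingers straddle the crossbar. Going down on the bar and gripping.

Emit:
move_arm:
  deltas:
    - {"rx":0,"ry":0,"rz":0,"dx":0.001,"dy":-0.002,"dz":-0.025,"gripper":0.42}
    - {"rx":0,"ry":0,"rz":0,"dx":0,"dy":0,"dz":-0.025,"gripper":0.42}
    - {"rx":0,"ry":0,"rz":0,"dx":0,"dy":0,"dz":-0.025,"gripper":0.42}
    - {"rx":0,"ry":0,"rz":0,"dx":0,"dy":0,"dz":-0.015,"gripper":0.42}
    - {"rx":0,"ry":0,"rz":0,"dx":0,"dy":0,"dz":-0.006,"gripper":0.42}
    - {"rx":0,"ry":0,"rz":0,"dx":0,"dy":0,"dz":0,"gripper":0.42}
    - {"rx":0,"ry":0,"rz":0,"dx":0,"dy":0,"dz":0,"gripper":0.3}
    - {"rx":0,"ry":0,"rz":0,"dx":0,"dy":0,"dz":0,"gripper":0.2}
    - {"rx":0,"ry":0,"rz":0,"dx":0,"dy":0,"dz":0,"gripper":0}
    - {"rx":0,"ry":0,"rz":0,"dx":0,"dy":0,"dz":0,"gripper":0}
    - {"rx":0,"ry":0,"rz":0,"dx":0,"dy":0,"dz":0,"gripper":0}
    - {"rx":0,"ry":0,"rz":0,"dx":0,"dy":0,"dz":0,"gripper":0}

```text
clock: 11.47
tcp_pos: [0.5791, 0.0028, 0.0436]
orientation: [0.529, 0.47, 0.528, -0.469]
wrist_force: [0.5, 0.0, 0.1]
grip_width: -0.001
```

Run:
```python
from h import *
a=camera("wrist");b=camera("scene")
print(state()["grip_width"],state()["wrist_force"])
cv2.imwrite("pics/g3.png",np.hstack([cv2.resize(a["color"],(480,360)),cv2.resize(b["color"][190:310,270:376],(318,360))])[:,:,::-1])
```

```text
-0.005409705035950843 [-0.50011465  0.4852914  -0.03354002]
```

View pics/g3.png

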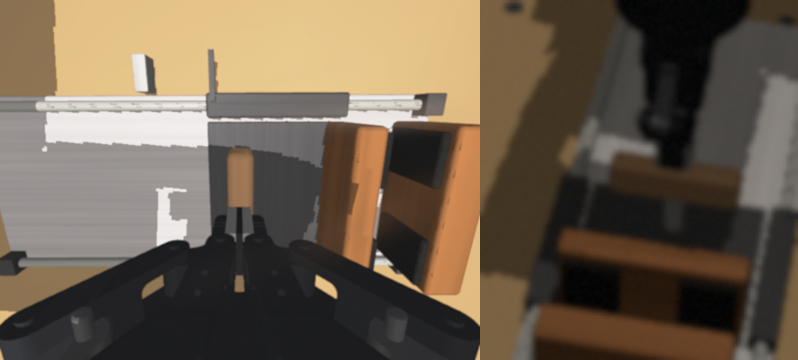

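Run:
```python
from h import *
a=camera("wrist");b=camera("scene");t=camera("top");s=state();p=s["tcp_pos"]
for n,c in(("wrist",a),("scene",b),("top",t)):
  print(n,"tcp",np.round(proj(c,p)),"tcp+55mm",np.round(proj(c,p+[0,0,.055])),"bar",np.round(proj(c,(.58,.003,.062))),[ (d["pixel"],d["p"]) for d in landmark_of(n,"crossbar")[:2]])
for z in(.05,.074): print([np.round(proj(a,np.array([.58,.003,z])+v)) for v in(np.array([-.117,.993,0])*.04,-np.array([-.117,.993,0])*.04)])
cv2.imwrite("pics/g4.png",np.hstack([cv2.resize(a["color"][150:400,220:420],(400,500)),cv2.resize(b["color"][200:300,285:365],(400,500),interpolation=cv2.INTER_CUBIC)])[:,:,::-1]*1)
im=cv2.imread("pics/g4.png"); cv2.imwrite("pics/g4.png",np.clip(im*2.2,0,255).astype(np.uint8))
```

```text
wrist tcp [270. 320.] tcp+55mm [320. 321.] bar [283. 323.] [([279.6, 320.6], 0.81)]
scene tcp [256. 334.] tcp+55mm [235. 335.] bar [249. 335.] [([244.6, 333.7], 0.85), ([215.3, 193.8], 0.52)]
top tcp [256. 321.] tcp+55mm [252. 321.] bar [254. 321.] [([292.4, 455.6], 0.46)]
[array([199., 323.]), array([342., 322.])]
[array([207., 324.]), array([369., 323.])]
```

View pics/g4.png

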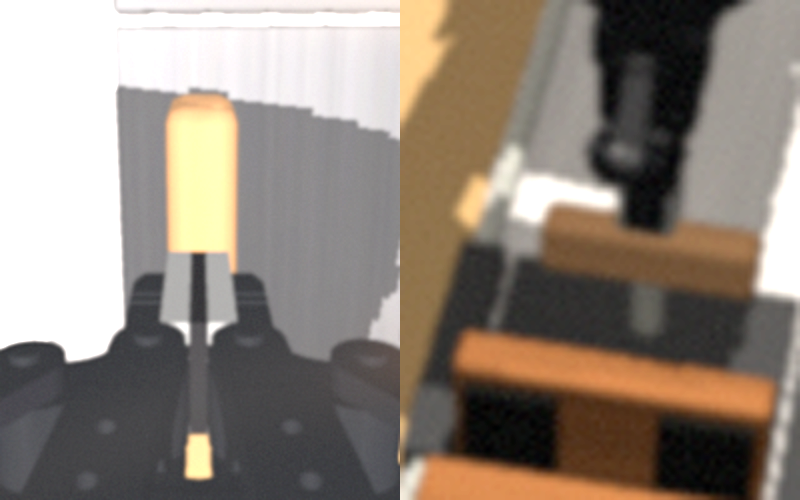

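The reading says fully shut, and the picture shows the pads at the bar, so it's unclear whether the bar is held. A small test pull will show it through the force and the pointer.

Emit:
move_arm:
  deltas:
    - {"rx":0,"ry":0,"rz":0,"dx":-0.005,"dy":-0.0006,"dz":0,"gripper":0}
    - {"rx":0,"ry":0,"rz":0,"dx":-0.005,"dy":-0.0006,"dz":0,"gripper":0}
    - {"rx":0,"ry":0,"rz":0,"dx":0,"dy":0,"dz":0,"gripper":0}
    - {"rx":0,"ry":0,"rz":0,"dx":0,"dy":0,"dz":0,"gripper":0}
    - {"rx":0,"ry":0,"rz":0,"dx":0,"dy":0,"dz":0,"gripper":0}

```text
clock: 12.28
tcp_pos: [0.5689, 0.0016, 0.0433]
orientation: [0.529, 0.47, 0.529, -0.47]
wrist_force: [0.1, -0.2, 0.3]
grip_width: 0.001
```

Run:
```python
from h import *
a=camera("wrist");s=state();print(s["wrist_force"],s["grip_width"])
for k,z in dict(pointer=.025,tab=.0).items():
    for d in landmark_of("wrist",k)[:1]: print(k,d,atz(a,d["pixel"],z))
save(a,"w5")
```

```text
[ 0.34994246 -0.58586761 -0.36433503] 0.0026972923088762657
pointer {'pixel': [85.6, 300.9], 'p': 0.89} [0.5472702  0.09585869 0.025     ]
tab {'pixel': [99.8, 213.8], 'p': 0.72} [0.4945175  0.08575463 0.        ]
```

Run:
```python
from h import *
b=camera("scene");a=cv2.imread("pics/w5.png")
i=np.hstack([cv2.resize(a[170:370,240:400],(400,500)),cv2.resize(b["color"][200:300,285:365],(400,500),interpolation=cv2.INTER_CUBIC)[:,:,::-1]])
cv2.imwrite("pics/g6.png",np.clip(i*1.8,0,255).astype(np.uint8))
p=state()["tcp_pos"]
c=camera("wrist")
for z in(0,.01,.02,.03,.04): print(z,[np.round(v) for v in proj(b,p+[0,0,z])],[np.round(v) for v in proj(c,p+[.001,.011,z])])
```

```text
0 [np.float64(252.0), np.float64(335.0)] [np.float64(251.0), np.float64(325.0)]
0.01 [np.float64(248.0), np.float64(335.0)] [np.float64(257.0), np.float64(325.0)]
0.02 [np.float64(244.0), np.float64(336.0)] [np.float64(264.0), np.float64(326.0)]
0.03 [np.float64(241.0), np.float64(336.0)] [np.float64(271.0), np.float64(326.0)]
0.04 [np.float64(237.0), np.float64(336.0)] [np.float64(279.0), np.float64(326.0)]
```

View pics/g6.png

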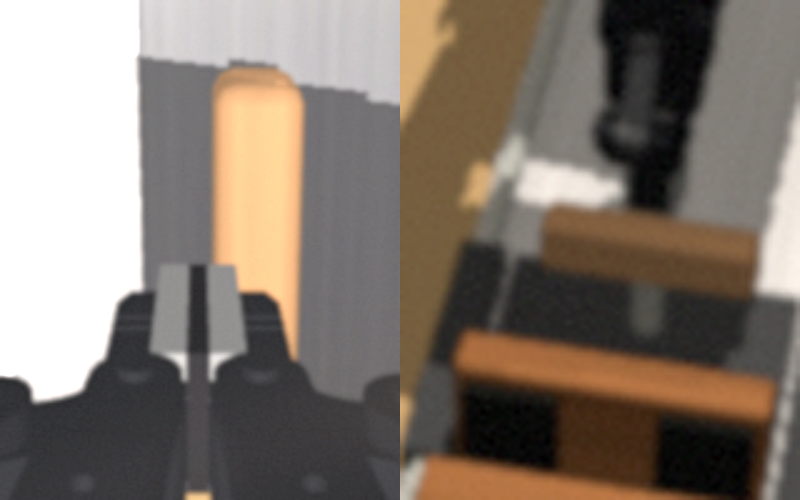

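The fingertips show at row 276 in the wrist view, about 30 mm higher than the reported TCP. They closed above the bar (its top is at z = 74 mm). I'll open, re-centre (+11 mm) and go deeper while watching the force.

Emit:
move_arm:
  deltas:
    - {"rx":0,"ry":0,"rz":0,"dx":0,"dy":0,"dz":0.008,"gripper":0}
    - {"rx":0,"ry":0,"rz":0,"dx":0.006,"dy":0.0007,"dz":0,"gripper":0.45}
    - {"rx":0,"ry":0,"rz":0,"dx":0.005,"dy":0.0006,"dz":0,"gripper":0.45}
    - {"rx":0,"ry":0,"rz":0,"dx":0,"dy":0,"dz":0,"gripper":0.45}
    - {"rx":0,"ry":0,"rz":0,"dx":0,"dy":0,"dz":0,"gripper":0.45}
    - {"rx":0,"ry":0,"rz":0,"dx":0,"dy":0,"dz":-0.008,"gripper":0.45}
    - {"rx":0,"ry":0,"rz":0,"dx":0,"dy":0,"dz":-0.005,"gripper":0.45}
    - {"rx":0,"ry":0,"rz":0,"dx":0,"dy":0,"dz":-0.005,"gripper":0.45}
    - {"rx":0,"ry":0,"rz":0,"dx":0,"dy":0,"dz":-0.003,"gripper":0.45}
    - {"rx":0,"ry":0,"rz":0,"dx":0,"dy":0,"dz":0,"gripper":0.45}
    - {"rx":0,"ry":0,"rz":0,"dx":0,"dy":0,"dz":0,"gripper":0.45}

```text
clock: 13.45
tcp_pos: [0.5796, 0.0029, 0.0298]
orientation: [0.528, 0.469, 0.529, -0.47]
wrist_force: [-0.2, -0.0, 0.7]
grip_width: 0.45
```

Emit:
move_arm:
  deltas:
    - {"rx":0,"ry":0,"rz":0,"dx":0,"dy":0,"dz":-0.003,"gripper":0.45}
    - {"rx":0,"ry":0,"rz":0,"dx":0,"dy":0,"dz":-0.003,"gripper":0.45}
    - {"rx":0,"ry":0,"rz":0,"dx":0,"dy":0,"dz":-0.002,"gripper":0.45}
    - {"rx":0,"ry":0,"rz":0,"dx":0,"dy":0,"dz":0,"gripper":0.45}
    - {"rx":0,"ry":0,"rz":0,"dx":0,"dy":0,"dz":0,"gripper":0.45}

```text
clock: 13.87
tcp_pos: [0.5798, 0.0029, 0.0221]
orientation: [0.529, 0.47, 0.529, -0.47]
wrist_force: [-0.6, 0.1, 0.4]
grip_width: 0.455
```

Emit:
move_arm:
  deltas:
    - {"rx":0,"ry":0,"rz":0,"dx":0,"dy":0,"dz":-0.002,"gripper":0.45}
    - {"rx":0,"ry":0,"rz":0,"dx":0,"dy":0,"dz":-0.002,"gripper":0.45}
    - {"rx":0,"ry":0,"rz":0,"dx":0,"dy":0,"dz":-0.002,"gripper":0.45}
    - {"rx":0,"ry":0,"rz":0,"dx":0,"dy":0,"dz":0,"gripper":0.45}
    - {"rx":0,"ry":0,"rz":0,"dx":0,"dy":0,"dz":0,"gripper":0.45}

```text
clock: 14.28
tcp_pos: [0.5797, 0.0029, 0.016]
orientation: [0.529, 0.47, 0.529, -0.47]
wrist_force: [0.5, 0.3, -0.3]
grip_width: 0.451
```

Run:
```python
from h import *
a=camera("wrist");b=camera("scene");s=state();print(s["tcp_pos"],s["wrist_force"])
i=np.hstack([cv2.resize(a["color"],(480,360))[:,:,::-1],cv2.resize(b["color"][200:300,285:373],(317,360),interpolation=cv2.INTER_CUBIC)[:,:,::-1]])
cv2.imwrite("pics/g7.png",np.clip(i*1.6,0,255).astype(np.uint8))
for k,z in dict(crossbar=.074,pointer=.025,tab=.0).items():
    for d in landmark_of("wrist",k)[:1]: print(k,d,atz(a,d["pixel"],z))
```

```text
[0.57990739 0.00287513 0.01620315] [ 0.41359609 -0.19195454 -0.37223535]
crossbar {'pixel': [302.6, 318.0], 'p': 0.61} [0.57750902 0.01143948 0.074     ]
pointer {'pixel': [73.8, 269.6], 'p': 0.7} [0.54553948 0.09619283 0.025     ]
tab {'pixel': [94.1, 175.6], 'p': 0.55} [0.49363657 0.08506889 0.        ]
```

View pics/g7.png

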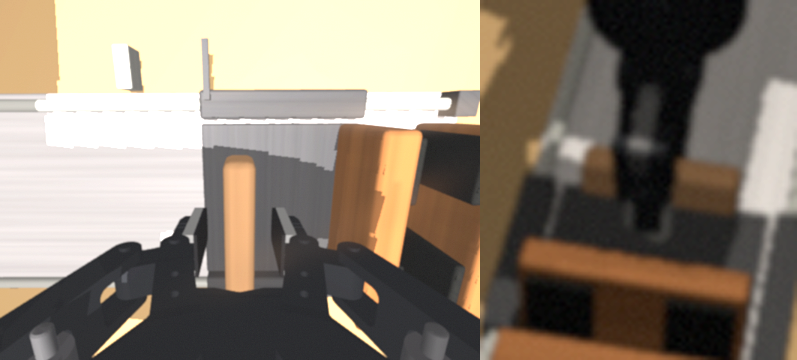

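Now the fingers straddle the bar, with the +x finger in front of it in the scene view. Closing.

Emit:
move_arm:
  deltas:
    - {"rx":0,"ry":0,"rz":0,"dx":0,"dy":0,"dz":0,"gripper":0.3}
    - {"rx":0,"ry":0,"rz":0,"dx":0,"dy":0,"dz":0,"gripper":0.2}
    - {"rx":0,"ry":0,"rz":0,"dx":0,"dy":0,"dz":0,"gripper":0}
    - {"rx":0,"ry":0,"rz":0,"dx":0,"dy":0,"dz":0,"gripper":0}
    - {"rx":0,"ry":0,"rz":0,"dx":0,"dy":0,"dz":0,"gripper":0}
    - {"rx":0,"ry":0,"rz":0,"dx":0,"dy":0,"dz":0,"gripper":0}
    - {"rx":0,"ry":0,"rz":0,"dx":0,"dy":0,"dz":0,"gripper":0}

```text
clock: 15.12
tcp_pos: [0.5799, 0.0029, 0.0164]
orientation: [0.529, 0.47, 0.529, -0.47]
wrist_force: [-1.4, -0.2, 4.6]
grip_width: 0.174
```

Gripped (0.174 ≈ 15 mm). Pulling 40 mm first, then measuring.

Emit:
move_arm:
  deltas:
    - {"rx":0,"ry":0,"rz":0,"dx":-0.002,"dy":-0.0002,"dz":0,"gripper":0}
    - {"rx":0,"ry":0,"rz":0,"dx":-0.004,"dy":-0.0005,"dz":0,"gripper":0}
    - {"rx":0,"ry":0,"rz":0,"dx":-0.005,"dy":-0.0006,"dz":0,"gripper":0}
    - {"rx":0,"ry":0,"rz":0,"dx":-0.005,"dy":-0.0006,"dz":0,"gripper":0}
    - {"rx":0,"ry":0,"rz":0,"dx":-0.005,"dy":-0.0006,"dz":0,"gripper":0}
    - {"rx":0,"ry":0,"rz":0,"dx":-0.005,"dy":-0.0006,"dz":0,"gripper":0}
    - {"rx":0,"ry":0,"rz":0,"dx":-0.005,"dy":-0.0006,"dz":0,"gripper":0}
    - {"rx":0,"ry":0,"rz":0,"dx":-0.004,"dy":-0.0005,"dz":0,"gripper":0}
    - {"rx":0,"ry":0,"rz":0,"dx":-0.003,"dy":-0.0004,"dz":0,"gripper":0}
    - {"rx":0,"ry":0,"rz":0,"dx":-0.002,"dy":-0.0002,"dz":0,"gripper":0}
    - {"rx":0,"ry":0,"rz":0,"dx":0,"dy":0,"dz":0,"gripper":0}
    - {"rx":0,"ry":0,"rz":0,"dx":0,"dy":0,"dz":0,"gripper":0}

```text
clock: 16.12
tcp_pos: [0.5413, -0.0019, 0.0165]
orientation: [0.529, 0.47, 0.528, -0.469]
wrist_force: [7.0, 2.3, -1.8]
grip_width: 0.172
```

```bash
cat > m.py <<'E'
from h import *
import sys
u=np.array([.993,.117])
s=state();print(s["tcp_pos"],s["wrist_force"],s["grip_width"])
W=None
for n in("wrist","top","scene"):
  r=[]
  for i in range(3):
    c=camera(n)
    L={k:landmark_of(n,k)[:1] for k in("pointer","tab")}
    if all(L.values()): 
        P=atz(c,L["pointer"][0]["pixel"],.025);T=atz(c,L["tab"][0]["pixel"],0); r.append(((P-T)[:2]@u*1e3,L["pointer"][0]["p"],L["tab"][0]["p"]))
  print(n,np.round(r,2).tolist(), L)
  save(c,sys.argv[1]+n)
E
python3 m.py a_
python3 - <<'E'
import cv2,numpy as np
a=cv2.imread("pics/a_wrist.png");t=cv2.imread("pics/a_top.png");b=cv2.imread("pics/a_scene.png")
R=lambda x:cv2.resize(x,(400,300),interpolation=cv2.INTER_CUBIC)
i=np.vstack([np.hstack([R(a[30:150,220:380]),R(t[255:315,260:340])]),np.hstack([R(b[235:280,355:415]),R(a)])])
cv2.imwrite("pics/a_all.png",np.clip(i*1.4,0,255).astype(np.uint8))
E
```

```text
[ 0.54129482 -0.0018666   0.01645176] [ 7.00630591  2.2957394  -1.82254887] 0.17233254518540028
wrist [[13.34, 0.98, 0.66], [14.15, 0.73, 0.58], [14.11, 0.62, 0.98]] {'pointer': [{'pixel': [77.6, 271.6], 'p': 0.62}], 'tab': [{'pixel': [94.2, 251.2], 'p': 0.98}]}
top [] {'pointer': [], 'tab': []}
scene [[18.57, 0.97, 0.68], [11.54, 0.59, 0.47], [18.31, 0.74, 0.46]] {'pointer': [{'pixel': [250.0, 386.5], 'p': 0.74}], 'tab': [{'pixel': [252.0, 386.3], 'p': 0.46}]}
```

View pics/a_all.png

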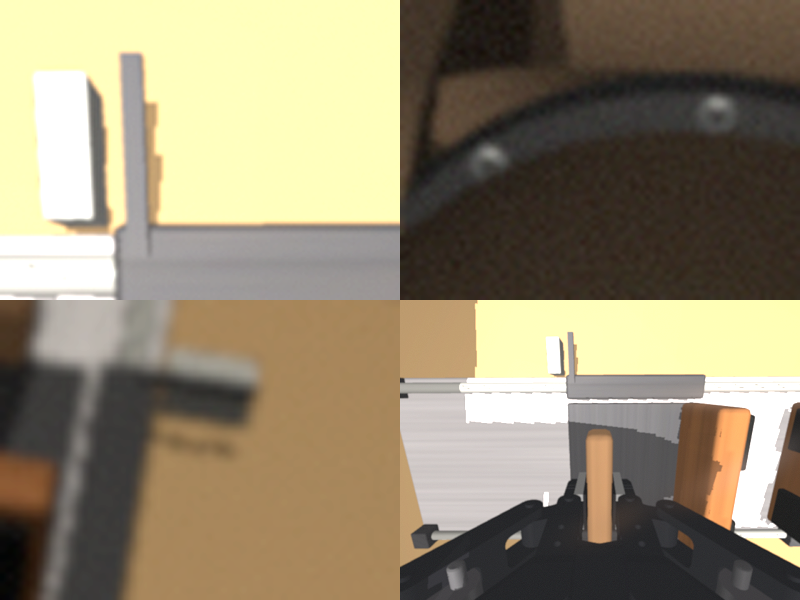

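Run:
```python
from h import *
c=camera("wrist");u=np.array([.993,.117]);v=np.array([-.117,.993])
f=lambda col,row,z:atz(c,(30+row/2.5-.3,220+col/2.5-.3),z)[:2]
for zp in(.023,.025,.027):
  P=f(135,140,zp);T=f(66,145,.02);print(zp,P,T,(P-T)@u,(P-T)@v)
print("tabwidth",(f(91,145,.02)-f(41,145,.02))@u,"ptr",(f(146,140,.025)-f(125,140,.025))@u)
print(np.linalg.inv(c["world_from_camera"])@[*f(36,75,.02),.02,1])
# image-edge yaw check: rail edge line direction
print("pointer axis", f(132,60,.025)-f(137,220,.025), "tab axis", f(60,75,.02)-f(71,218,.02))
```

```text
0.023 [0.50907805 0.08708155] [0.49595844 0.08514041] 0.013254890778620626 0.0003925525259574334
0.025 [0.50935674 0.08679055] [0.49595844 0.08514041] 0.013497582192214199 7.097965472524994e-05
0.027 [0.50963543 0.08649954] [0.49595844 0.08514041] 0.013740273605807877 -0.00025059321650696033
tabwidth 0.009319011608900762 ptr 0.003795023735122678
[-0.0387195   0.08114161 -0.1549896   1.        ]
pointer axis [-0.00313347  0.02657706] tab axis [-0.00358846  0.02447145]
```

Emit:
move_arm:
  deltas:
    - {"rx":0,"ry":0,"rz":0,"dx":-0.003,"dy":-0.0004,"dz":0,"gripper":0}
    - {"rx":0,"ry":0,"rz":0,"dx":-0.004,"dy":-0.0005,"dz":0,"gripper":0}
    - {"rx":0,"ry":0,"rz":0,"dx":-0.004,"dy":-0.0005,"dz":0,"gripper":0}
    - {"rx":0,"ry":0,"rz":0,"dx":-0.0024,"dy":-0.0002,"dz":0,"gripper":0}
    - {"rx":0,"ry":0,"rz":0,"dx":0,"dy":0,"dz":0,"gripper":0}
    - {"rx":0,"ry":0,"rz":0,"dx":0,"dy":0,"dz":0,"gripper":0}
    - {"rx":0,"ry":0,"rz":0,"dx":0,"dy":0,"dz":0,"gripper":0}

```text
clock: 18.1
tcp_pos: [0.5282, -0.0035, 0.0164]
orientation: [0.529, 0.47, 0.528, -0.469]
wrist_force: [8.4, 2.1, -3.8]
grip_width: 0.174
```

```bash
python3 m.py b_
python3 - <<'E'
import cv2,numpy as np
a=cv2.imread("pics/b_wrist.png");b=cv2.imread("pics/b_scene.png")
R=lambda x:cv2.resize(x,(400,300),interpolation=cv2.INTER_CUBIC)
i=np.vstack([np.hstack([R(a[50:110,230:310]),R(a)]),np.hstack([R(b[235:280,355:415]),R(b[130:280,130:330])])])
cv2.imwrite("pics/b_all.png",i)
E
```

```text
[ 0.52817129 -0.00346343  0.01643854] [ 8.35828087  2.05001903 -3.76221936] 0.17389969804906932
wrist [[-1.39, 0.67, 0.73], [-0.0, 0.91, 0.63], [-0.67, 0.92, 0.86]] {'pointer': [{'pixel': [74.5, 270.3], 'p': 0.92}], 'tab': [{'pixel': [93.7, 278.4], 'p': 0.86}]}
top [] {'pointer': [], 'tab': []}
scene [[-2.21, 0.96, 0.49], [-16.35, 0.71, 0.46], [43.52, 0.69, 0.74]] {'pointer': [{'pixel': [242.9, 388.5], 'p': 0.69}], 'tab': [{'pixel': [228.5, 339.9], 'p': 0.74}]}
```

No more views are available, so I'll check with an intensity profile across the tab and pointer instead.

Run:
```python
from h import *
c=camera("wrist");im=c["color"].astype(int)
for r in range(54,106,6): print(r,[tuple(im[r,k])[2] for k in range(256,296)])
b=camera("scene")
for d in landmark_of("scene","pot")[:2]: print("pot",d,atz(b,d["pixel"],.02))
```

```text
54 [np.int64(138), np.int64(138), np.int64(137), np.int64(138), np.int64(138), np.int64(138), np.int64(137), np.int64(138), np.int64(138), np.int64(138), np.int64(135), np.int64(127), np.int64(118), np.int64(115), np.int64(116), np.int64(116), np.int64(116), np.int64(115), np.int64(114), np.int64(110), np.int64(100), np.int64(108), np.int64(126), np.int64(136), np.int64(138), np.int64(137), np.int64(137), np.int64(137), np.int64(136), np.int64(136), np.int64(137), np.int64(136), np.int64(137), np.int64(137), np.int64(137), np.int64(137), np.int64(137), np.int64(137), np.int64(137), np.int64(137)]
60 [np.int64(137), np.int64(138), np.int64(138), np.int64(137), np.int64(137), np.int64(145), np.int64(175), np.int64(217), np.int64(231), np.int64(235), np.int64(230), np.int64(206), np.int64(156), np.int64(122), np.int64(115), np.int64(116), np.int64(116), np.int64(116), np.int64(115), np.int64(110), np.int64(116), np.int64(165), np.int64(227), np.int64(241), np.int64(241), np.int64(235), np.int64(207), np.int64(156), np.int64(133), np.int64(135), np.int64(138), np.int64(138), np.int64(137
[... 3698 characters left out ...]
9), np.int64(139)]
102 [np.int64(139), np.int64(139), np.int64(139), np.int64(139), np.int64(139), np.int64(139), np.int64(134), np.int64(142), np.int64(183), np.int64(224), np.int64(233), np.int64(235), np.int64(231), np.int64(199), np.int64(147), np.int64(120), np.int64(117), np.int64(118), np.int64(118), np.int64(118), np.int64(116), np.int64(116), np.int64(161), np.int64(230), np.int64(244), np.int64(244), np.int64(242), np.int64(225), np.int64(161), np.int64(100), np.int64(76), np.int64(93), np.int64(122), np.int64(138), np.int64(140), np.int64(139), np.int64(139), np.int64(139), np.int64(139), np.int64(139)]
pot {'pixel': [202.8, 200.3], 'p': 0.55} [ 0.50726293 -0.30664051  0.02      ]
```

Run:
```python
from h import *
s=state();print(s["clock"],s["tcp_pos"],s["wrist_force"],s["grip_width"]);print(job_done())
```

```text
19.6 [ 0.52822421 -0.00344562  0.01645275] [ 7.39905435  3.02876774 -3.49797788] 0.17533734535449838
the job is handed in; nothing more can be done
None
```

The pot is on the bat, and the clamp's slide is pulled out with its pointer over the tab. I handed the job in at about 19.6 s with the gripper still holding the crossbar.

**Pot:** I pinched it by the rim, carried it over and lowered it until the wrist force showed contact, then let go. The picture after release shows it upright with its whole foot on the bat. Its last measured position is about 5 mm from the bat's centre.

**Slide:** My first grip missed, because the fingertips really were about 30 mm higher than the reported tool height. They closed on nothing above the bar, and nothing was disturbed. I re-gripped deeper and pulled about 52 mm.

**Last checks:**
- **Grip:** firm and steady, opening 0.175, with about 8 N of wrist force along the pull, as expected from the spring.
- **Pointer on the mark:** the wrist picture's brightness profile puts it within about 0.5 mm of the tab's middle. The network on the wrist camera gave 0 to -1.4 mm, so they differ slightly on which side it is; I left it there.
- **Checks that failed:** at the end the arm blocked the top camera, and the scene camera's tab and pointer readings were scattered and unusable. The 12-picture limit also meant I could not view the final pose, only measure it.
- **Other things:** I never touched the brush jar, small pot or lying brush, but I did not re-measure them at the end.

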